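Hook the return spring of a cubicle-door closer onto its post with a spring puller

ROBOT

A 7-joint arm with a two-finger parallel gripper is mounted at the origin on the work surface. World frame = base frame: x ahead of the robot, y to its left, z up, the work surface at z = 0. Lengths are in mm, angles in rad, forces in N, time in s.
With the tool pointing down it reaches from about 350 to 775 mm from the base axis. Payload 3.1 kg.
Tool frame: the origin (TCP) lies on the centre line of the jaws, within the pads' length; the fingertips stand 11 mm ahead of it and the grasp point (between the pads) lies 8 mm behind it (r.finger_overhang is the distance from the TCP to the fingertips, in mm); z points along the fingers, y is the line along which they close (so a half turn about z gives the same grasp; the last joint's range is limited). The gripper opens to 85 mm and grips with 20 to 120 N. Pads are 22 mm wide; open, the fingers measure 114 mm over their backs; the gripper's body (76 mm by 85 mm) begins 54 mm behind the grasp point. The pads swing forward as they close: fully open they stand 13 mm farther back than shut.
Start: joints at [-1.221, 0.311, 0.014, 1.512, -0.004, 1.319, -0.027], TCP at [209.994, 508.35, 242.304] pointing down, gripper open.
Joint ranges: [-2.7, 2.7], [-0.3, 1.91], [-1.27, 1.3], [0.12, 2.57], [-1.44, 4.58], [0.2, 2.03], [-3.05, 3.05]. Speed limits (rad/s): [2.79, 2.79, 3.14, 3.14, 3.14, 3.14, 3.14].

INTERFACE

Orientations are given as a unit quaternion [x, y, z, w].
In Python, from rig import r gives the robot as it stands. The module is installed in compiled form; this text tells all that it offers.
- The arm moves only by the tool apply_moves, never from a script. Its argument "steps" is a list of rows, each a list of 3 entries, a list of its own where there are three numbers: the shift along the world's x, y, z normalised to -1 to 1, where 1 is 150 mm, then the turn about the world's z normalised to -1 to 1, where 1 is pi rad, then the closure in counts, from 0 (fully open) to 255 (shut). In form: [[[dx, dy, dz], roll, grip], ...]. A call has 1 to 10 rows; each row is the pose to reach, as a shift and turn from the pose commanded when the call began, turning the shorter way round; what a row does not reach only later rows make up. A row lasts 1/10 s, in which the tool goes at most 50 mm and 8.59 degrees, less where a joint would pass 70% of its speed; a pose out of reach is approached as far as the arm can. A call with a number of a shift or a turn outside -1 to 1 is refused whole. A call with a gripper value outside its range is refused whole. The fingers move at their own pace and stop on an object; "force" is the grip in N (left out, the last holds). Time passes only in rows, so rows that repeat a pose let the fingers close. It gives the time, the measured TCP pose, the force, the opening and the grip force at its end, in the units of the state.
- r.observe(): the state, without advancing time (a new reading comes with each control period).
- r.snapshot(name): name is "scene" or "top"; returns the picture (420x560x3 uint8, red, green, blue); there is no depth.
- r.camera_info(name): a dict with "mtx" (3x3 intrinsics, pixels), "distortion" ([k1, k2, p1, p2, k3] as OpenCV has them; the pictures are not rectified), "position" and "attitude" of the camera in the world. Camera axes: x right, y up, looking along -z (the intrinsics and any distortion apply to the point x, -y, -z); pixel columns grow to the right and rows downward; lengths in mm; the calibration is good to about 2 mm. A picture is of the moment at which its call begins. camera_info takes no time and is no camera call.
- r.finish_job(): hands the job in; it is judged then, once.
The state is a dict: "time_s": time; "joints": joint angles; "joint_vel": joint speeds; "joint_torque": joint torques, N m; "ee_pos": TCP position; "tool_rot": TCP orientation; "ft_force": force on the tool from outside, world axes, zero at the start; "moment": the same for the moment, N m; "gripper_width": finger opening in mm; "grip_force": force on a finger pad.
Only numpy, scipy, OpenCV 4.12 (cv2) and the standard library are available. Lean on these libraries where they do the work, as an engineer would, in place of code of your own. Each camera call takes 0.05 s, during which the arm holds its last target. There are 200 camera calls.

TASK

Take the spring puller from its holder, catch the spring's end plate with its hook, stretch the spring and set the hole of the end plate down over the anchor post (feel for it: the post's place is known only to a few millimetres), fully home on the post's shoulder, so that the spring stays stretched. Work gently: never force the spring or let it fly back, do not stretch it more than about a centimetre farther than it needs, keep the gripper itself off the closer and leave the other things on the bench alone. Then unhook the puller and stand it back in its holder.

Things in the scene. Friction and masses are not known exactly. Their poses are not given: they have to be found in the camera images.
- puller_handle (a point): The spring puller, a hand tool standing upright in the holder, about 0.13 kg: black square handle 20 x 20 mm, 50 mm tall. This point is the handle's centre; z points up out of its top, its flats face x and y. Below the handle: a steel disc, 32 mm across, 4 mm thick, its underside 29 mm below this point, then a rod with a hooked end (see its tip).
- puller_tip (a point): Centre of the lower end of the puller's rod, 63 mm below the handle's centre; same axes as the handle. The rod is 6 mm in diameter, on the handle's axis, 34 mm long below the disc. At its end a toe 6 mm wide and 5 mm high, its underside level with this point, sticks out along +y to 7 mm from the rod's axis: an L-shaped hook.
- holder_mouth (a point): The puller's holder, a grey block 70 x 70 x 45 mm fixed on the bench, with a round through hole of 24 mm; this point is the centre of the hole at the block's top face. The puller's rod hangs in the hole, its disc rests on the top face; the handle's centre is then 29 mm above this point.
- closer: Door closer: steel base plate 80 x 235 x 8 mm fixed on the bench; origin at the centre of its underside. The spring lies along its y, held at a fork 85 mm from the origin towards -y, 32 mm above the bench; the anchor post is near its +y end. Spring and end plate cannot sink below level, but can be lifted (to 0.4 rad) and swung sideways (0.2 rad) about the fork with little friction.
- pull_slot (a point): Centre of the slot in the spring's end plate that takes the puller's hook: 14 mm wide (x), 20 mm long (y); +y points along the spring away from the fork, the direction of pull. The end plate is flat steel 24 mm wide, 4 mm thick, level, its underside 30 mm above the bench unless lifted; this point lies half-way through it. The web between slot and hole is 15.5 mm long.
- end_hole (a point): Centre (half-way through the plate) of the square hole in the end plate, 11 x 11 mm, that goes over the post; 31 mm farther along the pull direction than the slot's centre. The plate ends 11 mm beyond it. Same axes as the slot.
- post_place (a point): Nominal place of the steel anchor post, a point fixed on the closer: the post's adjustable foot is clamped so that the post stands up to 4 mm from here along the closer's y and up to 3 mm along its x. The post: an upright pin 8 mm in diameter with a 1 mm chamfer, on a shoulder 13 mm in diameter. Height: where the hole's centre is when home, 2.5 mm above the shoulder, 12 mm below the pin's top.
- spring_end (a joint): How far the spring is stretched (m), 0 when slack. The pull is about 3 N at the start plus 0.4 N per mm; on the post it is stretched by 14 to 24 mm. More than 40 mm overstretches it; more than 22 N between puller and closer forces it. Let go while stretched, it flies back.
- jar: A bystander: glass jar of fixings, 56 mm across, 70 mm tall; origin at its underside.
- cleaner: A bystander: white bottle of cleaner, 72 mm across, 190 mm tall; origin at its underside.
- scrubber: A bystander: a brush lying on the bench; origin at its underside.
- screwdriver: A bystander: a screwdriver lying on the bench; origin at its underside.
Things that resemble listed ones, but are neither listed nor needed, are in the scene too. Of the things like the part that bears puller_handle, leave any that is blue or red; of the rest the smaller one is meant.

How it is judged:
By the outcome, as a careful person would: the job done as asked, in the order asked, and still so for the second after the job is handed in, with the robot touching nothing.
It also fails if it takes over 72 s, if anything falls off the work surface, if the arm or the gripper's body presses on something with over 40 N, if the wrist force passes 120 N, or if a joint passes its speed limit or range.

## Working session

There is one attempt and no reset: what is moved stays moved. The work goes in short steps, Python scripts to look and compute and a tool call to move; the robot and the scene stay as the last step left them, time stands still between calls to the robot, and variables do not carry over. Pictures are saved under pics/ and viewed, at most 10 in all, crops included, and the job is handed in when it is done.

Besides the shell and the picture viewer there is one more tool, called after "Emit:" in YAML: its name, and indented under it one key for each argument. apply_moves: Moves the arm, as the interface text tells. Scaled input: -1 to 1 covers 150 mm each way for a shift and pi rad each way for a turn. Its arguments: {"type":"object","properties":{"steps":{"type":"array","items":{"type":"array"}},"force":{"type":"number"}},"required":["steps"]}

```bash
mkdir -p pics
cat > h.py <<'E'
import numpy as np, cv2
from rig import r
from scipy.spatial.transform import Rotation as R
def cam(n):
    c=r.camera_info(n); a=np.array(c['attitude'],float)
    M=R.from_quat(a).as_matrix() if a.size==4 else a.reshape(3,3)
    return np.array(c['mtx'],float),np.array(c['distortion'],float),np.array(c['position'],float),M
def ray(n,px):
    K,D,p,M=cam(n); u=cv2.undistortPoints(np.array([[px]],float),K,D)[0,0]
    d=M@np.array([u[0],-u[1],-1]); return p,d/np.linalg.norm(d)
def onz(n,px,z):
    p,d=ray(n,px); return p+d*(z-p[2])/d[2]
def proj(n,P):
    K,D,p,M=cam(n); q=(np.atleast_2d(P)-p)@M; q=q*[1,-1,-1]
    return cv2.projectPoints(q,np.zeros(3),np.zeros(3),K,D)[0][:,0]
def tri(a,b):
    (p,d),(q,e)=ray('scene',a),ray('top',b)
    s=np.linalg.lstsq(np.c_[d,-e],q-p,rcond=None)[0]; A=p+d*s[0];B=q+e*s[1]
    return (A+B)/2,np.linalg.norm(A-B)
def save(n,f): 
    i=r.snapshot(n); cv2.imwrite(f,i[:,:,::-1]); return i
E
python3 - <<'E'
from h import *
a=save('scene','pics/s0.png');b=save('top','pics/t0.png')
for n in('scene','top'): print(n,r.camera_info(n))
print(r.observe())
E
```

```text
scene {'mtx': array([[479.14287244,   0.        , 279.03098153],
       [  0.        , 479.14287244, 202.24013338],
       [  0.        ,   0.        ,   1.        ]]), 'distortion': array([-0.02480545,  0.        ,  0.        ,  0.        ,  0.        ]), 'position': array([1339.11983522,  241.3930193 ,  629.84542835]), 'attitude': array([0.27745108, 0.37316602, 0.7100577 , 0.528759  ])}
top {'mtx': array([[422.69359685,   0.        , 280.65565203],
       [  0.        , 422.69359685, 213.54510033],
       [  0.        ,   0.        ,   1.        ]]), 'distortion': array([0.00792106, 0.        , 0.        , 0.        , 0.        ]), 'position': array([ 3.62000998e+02, -4.94010643e-01,  9.74411995e+02]), 'attitude': array([ 0.05075222, -0.07550803, -0.69483794,  0.71338838])}
{'time_s': 0.1, 'joints': array([-1.22069409,  0.31165068,  0.01397516,  1.5128857 , -0.00440971,
        1.31921353, -0.02719564]), 'joint_vel': array([ 0.00126535, -0.00055288,  0.00044474, -0.00206507,  0.00024041,
       -0.00127545,  0.00191671]), 'joint_torque': array([ 5.10815028e-05, -3.80855119e+01,  1.45784486e-01, -2.31242931e+01,
        1.21587171e-02,  8.09641992e-03,  1.21780508e-05]), 'ee_pos': array([209.75414676, 507.75039163, 241.33134623]), 'tool_rot': array([ 1.94603562e-01,  9.80881401e-01, -1.04949101e-03, -1.70316355e-04]), 'ft_force': array([ 0.00506612, -0.74555403, -0.83759784]), 'moment': array([ 0.01859605, -0.02989554, -0.01815464]), 'grip_force': 0.0, 'gripper_width': 85.31212184214925}
```

View pics/s0.png

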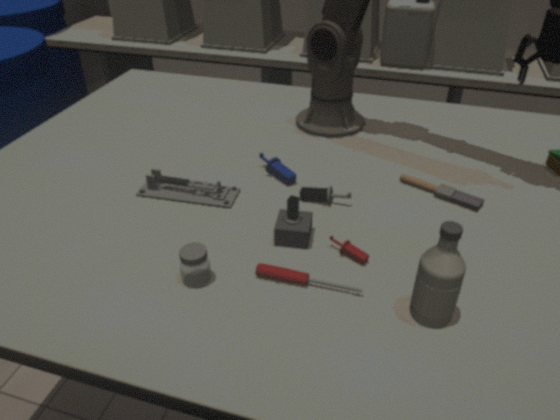

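View pics/t0.png

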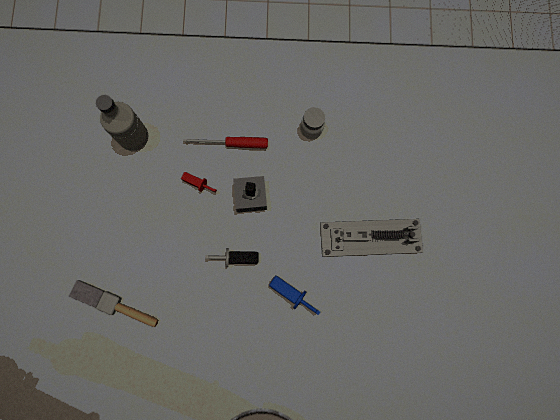

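Scene: a black puller stands in the holder at scene (294,208) / top (250,187). Another black one lies at scene (325,195) / top (235,258). There is also a blue one at scene (278,170) and a red one at scene (350,250). The upright black one in the holder fits the description, and I'll confirm its size in an enlarged crop. The closer is at top (371,237) and scene (188,188), with the fork at its right end in top.

```bash
cat > crop.py <<'E'
from h import *
def crop(f,specs,out):
    t=[]
    for fn,(x,y,w,h) in specs:
        c=cv2.imread(fn)[y:y+h,x:x+w]; c=cv2.resize(c,(400,300),interpolation=cv2.INTER_CUBIC)
        c=np.clip(255*(c/255.)**.6*1.2,0,255).astype(np.uint8)
        t.append(c)
    while len(t)<4:t.append(np.zeros((300,400,3),np.uint8))
    cv2.imwrite(out,np.vstack([np.hstack(t[:2]),np.hstack(t[2:4])]))
E
python3 - <<'E'
from crop import *
crop(0,[('pics/s0.png',(130,150,120,90)),('pics/s0.png',(250,170,120,90)),('pics/t0.png',(312,192,120,90)),('pics/t0.png',(190,160,140,105))],'pics/c0.png')
for q in [(320,222),(421,219),(423,255),(322,257)]: print(onz('top',q,8))
for q in [(250,183),]: print(onz('top',q,99))
E
```

```text
[ 519.93105854 -124.3884198     8.        ]
[ 533.96673003 -362.19571519    8.        ]
[ 449.63285119 -363.75635967    8.        ]
[ 438.88217551 -129.50099665    8.        ]
[584.75958456  37.31940055  99.        ]
```

View pics/c0.png

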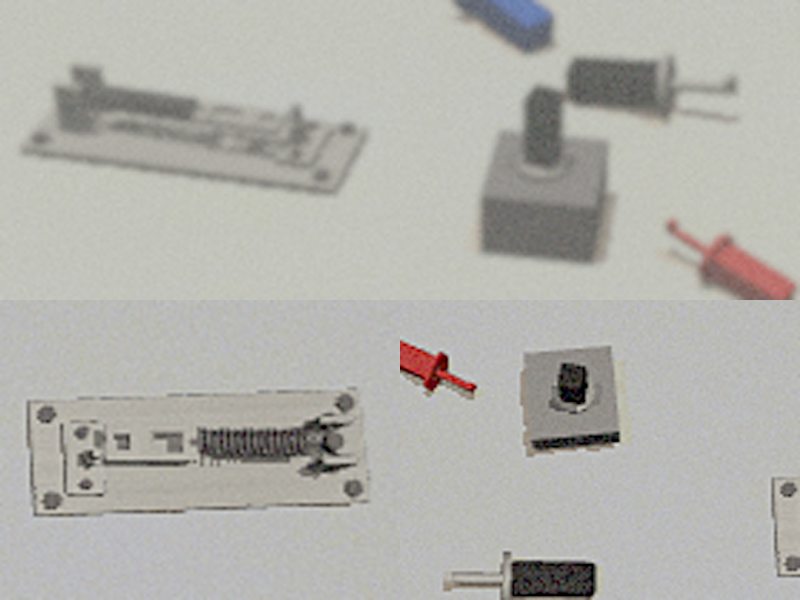

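Crop: the upright handle in the holder (top (249,188)) is about as wide as the blue and red ones, and it is smaller than the lying black one, so it is the one meant. The end plate's slot is at top (362,234), the hole at (349,234), and the post is near (338,239).

Run:
```python
from h import *
np.set_printoptions(precision=1,suppress=True)
C=lambda p:(312+p[0]/3.3333,192+(p[1]-300)/3.3333)
B=np.array([onz('top',C(p),9)[:2] for p in [(46,414),(345,402),(353,488),(52,500)]]);print('bolts',B,B.mean(0))
v=B[0]+B[3]-B[1]-B[2];print('yaw of closer y',np.degrees(np.arctan2(v[1],v[0])))
for n,p,z in[('slot',(168,441),32),('hole',(122,441),32),('pin',(87,458),44)]:print(n,onz('top',C(p),z))
# holder
D=lambda p:(190+p[0]/2.857,160+p[1]/2.857)
H=np.array([onz('top',D(p),45)[:2] for p in[(124,52),(212,46),(220,132),(134,138)]]);print('holder',H,H.mean(0))
v=H[0]+H[3]-H[1]-H[2];print(np.degrees(np.arctan2(v[1],v[0])),np.linalg.norm(v)/2)
im=cv2.imread('pics/t0.png').max(2);m=(im[170:205,236:266]<45).astype(np.uint8)
n,l,s,c=cv2.connectedComponentsWithStats(m);print(s,c)
for row in im[176:200,238:264]:print(*['%3d'%x for x in row])
S=cv2.imread('pics/s0.png').max(2)
m=(S[190:225,280:310]<55).astype(np.uint8);n,l,s,c=cv2.connectedComponentsWithStats(m);print(s,c)
for P in[(580,37,99),(580,37,45)]:print(proj('top',P),proj('scene',P))
```

```text
bolts [[ 510.3 -137.8]
 [ 524.9 -348.5]
 [ 464.5 -352. ]
 [ 450.6 -142.2]] [ 487.6 -245.1]
yaw of closer y 93.87387026937597
slot [ 490.6 -217.8   32. ]
hole [ 489.7 -186.4   32. ]
pin [ 476.  -160.4   44. ]
holder [[608.4  77.5]
 [615.6   8.1]
 [546.3  -0.3]
 [539.5  66.7]] [577.5  38. ]
95.87519084648974 68.53390293400967
[[  0   0  30  35 894]
 [  9  12  11  15 137]
 [  7  20   1   1   1]
 [  6  25  10   5  17]
 [ 18  28   1   1   1]] [[14.7 16.5]
 [13.9 18.8]
 [ 7.  20. ]
 [ 9.4 27.2]
 [18.  28. ]]
116 115 115 118 117 116 118 117 120 115 122 115 119 119 123 121 108 103  94  93  93  98  86  84  73  69
120 119 117 122 108 105 107  94  98  93  83  81  80  69  68  68  75  69  71  73  70  66  72  70  70  68
 84  72  68  68  70  72  70  68  68  75  71  74  73  72  75  70  73  71  76  70  71  74  76  77  66  67
 67  73  69  73  75  71  73  71  72  71  70  70  74  75  76  82  79  72  71  77  75  69  75  69  71  74
 72  74  69  73  72  74  75  73  78  69  77  74  80  73  77  72  74  75  74  74  75  71  78  76  72  65
 76  71  75  79  69  73  71  83  77  80  82  83  75  81  76  77  78  76 
[... 1377 characters left out ...]
70  72
 72  73  72  82  42  39  50  61  46  13   0   0   0   0   0   0   0  89  90  54  59  53  74  78  71  74
 77  74  72  81  41  37  39  41  61  68  68  68  46  26  16  32  58  92  71  56  59  60  77  72  77  75
 72  70  74  76  46  31  30  34  46  58  65  62  60  59 113 120 115  69  62  71  79  77  75  73  75  76
 72  78  77  77  79  84  44  29  33  30  43  60  62  52 112  73  22  53  75  78  77  77  73  72  76  81
 75  73  70  69  76  79  82  80  86  78  82  33  19  20  56  56  73  77  73  72  77  76  80  72  75  77
[[  0   0  30  35 724]
 [ 20   0  10  11  99]
 [  7   7  12  23 227]] [[13.7 18.3]
 [25.   4.9]
 [12.6 18.1]]
[[250.1 185.2]] [[290.3 197.7]]
[[250.9 191. ]] [[290.  219.6]]
```

Emit:
apply_moves:
  steps:
    - [[0.78, -1, 0], -0.28, 0]
    - [[0.78, -1, 0], -0.28, 0]
    - [[0.78, -1, 0], -0.28, 0]
    - [[0.78, -1, 0], -0.28, 0]
    - [[0.78, -1, 0], -0.28, 0]
    - [[0.78, -1, 0], -0.28, 0]

```text
time_s: 0.7
ee_pos: [328.1, 356.4, 242.0]
tool_rot: [0.598, 0.802, -0.0, 0.0]
ft_force: [-0.3, -0.5, 0.7]
gripper_width: 85.3
grip_force: 0.0
```

Emit:
apply_moves:
  steps:
    - [[0.78, -1, 0], -0.28, 0]
    - [[0.78, -1, 0], -0.28, 0]
    - [[0.78, -1, 0], -0.28, 0]
    - [[0.78, -1, 0], -0.28, 0]
    - [[0.78, -1, 0], -0.28, 0]
    - [[0.78, -1, 0], -0.28, 0]

```text
time_s: 1.3
ee_pos: [444.7, 206.2, 241.9]
tool_rot: [0.882, 0.471, -0.0, 0.0]
ft_force: [-0.3, -0.3, -0.0]
gripper_width: 85.5
grip_force: 0.0
```

Emit:
apply_moves:
  steps:
    - [[0.78, -1, 0], -0.28, 0]
    - [[0.78, -1, 0], -0.28, 0]
    - [[0.78, -1, 0], -0.28, 0]
    - [[0.78, -1, 0], -0.28, 0]
    - [[0.78, -1, 0], -0.28, 0]
    - [[0.78, -1, 0], -0.28, 0]
    - [[0.78, -1, 0], -0.28, 0]
    - [[0.78, -1, 0], -0.28, 0]

```text
time_s: 2.1
ee_pos: [560.7, 58.7, 241.8]
tool_rot: [0.998, 0.057, -0.001, 0.0]
ft_force: [-0.9, -0.2, -0.3]
gripper_width: 85.6
grip_force: 0.0
```

Emit:
apply_moves:
  steps:
    - [[0.113, -0.14, 0], -0.092, 0]
    - [[0.113, -0.14, -0.3], -0.092, 0]
    - [[0.113, -0.14, -0.6], -0.092, 0]
    - [[0.113, -0.14, -0.9], -0.092, 0]
    - [[0.113, -0.14, -1], -0.092, 0]
  force: 80

```text
time_s: 2.6
ee_pos: [573.9, 38.5, 87.5]
tool_rot: [0.996, -0.088, -0.005, 0.0]
ft_force: [-0.0, 0.9, -0.7]
gripper_width: 85.4
grip_force: 0.0
```

Emit:
apply_moves:
  steps:
    - [[0, 0, -0.1], 0, 0]
    - [[0, 0, -0.17], 0, 0]
    - [[0, 0, -0.17], 0, 140]
    - [[0, 0, -0.17], 0, 170]
    - [[0, 0, -0.17], 0, 230]
    - [[0, 0, -0.17], 0, 255]
    - [[0, 0, -0.17], 0, 255]
    - [[0, 0, -0.17], 0, 255]
  force: 80

```text
time_s: 3.4
ee_pos: [578.9, 37.5, 67.9]
tool_rot: [0.996, -0.089, 0.001, -0.0]
ft_force: [0.2, 1.3, 4.8]
gripper_width: 19.4
grip_force: 78.3
```

Emit:
apply_moves:
  steps:
    - [[0, 0, 0.1], 0, 255]
    - [[0, 0, 0.3], 0, 255]
    - [[0, 0, 0.55], 0, 255]
    - [[0, 0, 0.55], 0, 255]
    - [[0, 0, 0.55], 0, 255]

```text
time_s: 3.9
ee_pos: [578.3, 37.2, 150.6]
tool_rot: [0.996, -0.089, 0.001, -0.0]
ft_force: [-0.2, 0.6, -0.6]
gripper_width: 18.7
grip_force: 78.0
```

Run:
```python
from crop import *
save('scene','pics/s1.png');save('top','pics/t1.png')
o=r.observe();P=np.array(o['ee_pos']);print(P)
tip=P-[0,0,55];print(proj('scene',tip),proj('top',tip),proj('scene',tip+[0,10,0]),proj('scene',tip+[10,0,0]))
crop(0,[('pics/s1.png',(270,155,60,45)),('pics/s1.png',(130,160,120,90)),('pics/t1.png',(325,210,64,48)),('pics/t1.png',(210,150,80,60))],'pics/c1.png')
```

```text
[576.78280595  37.58503837 148.29318275]
[[290.9754219 199.2799832]] [[249.83288316 187.28253588]] [[295.82846318 200.0899857 ]] [[289.62215361 202.00958668]]
```

View pics/c1.png

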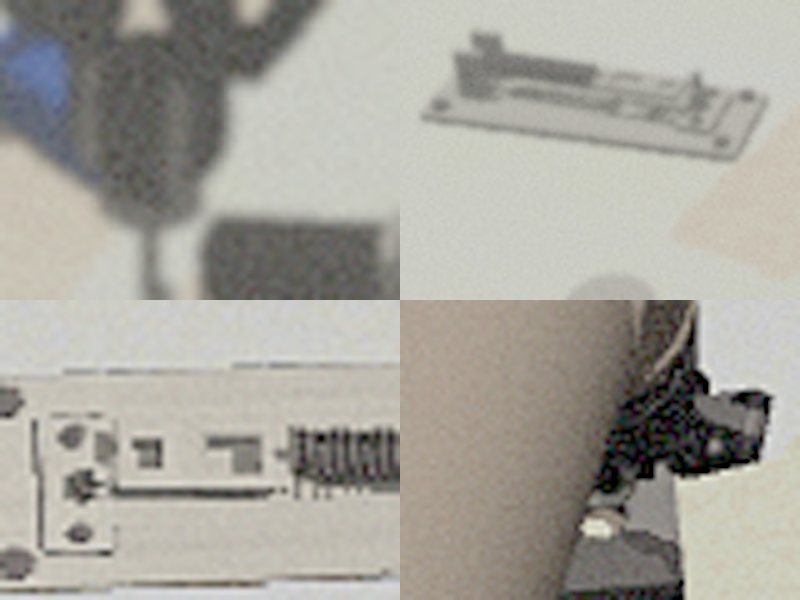

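Panel 3: slot centre at top (362.3,234.5), hole at (348.7,234.4), and the pin is the grey disc at (341.8,233.5). The dark marks near (338,240) are its shadow. The toe is below panel 1's crop, so I'll crop lower.

Run:
```python
from crop import *
np.set_printoptions(precision=1,suppress=True)
crop(0,[('pics/s1.png',(271,182,40,30)),('pics/s1.png',(190,170,48,36)),('pics/t1.png',(330,222,40,30))],'pics/c2.png')
print(tri((219.1,181.9),(341.8,233.5)))
for n,p,z in[('slot',(362.3,234.5),32),('hole',(348.7,234.4),32),('pin',(341.8,233.5),44)]:
    P=onz('top',p,z);print(n,P,proj('scene',P))
```

```text
(array([ 487.5, -163.2,   45.4]), np.float64(10.901297222193266))
slot [ 490.2 -217.5   32. ] [[195.2 183.4]]
hole [ 489.5 -186.6   32. ] [[207.5 185.3]]
pin [ 489.5 -168.8   44. ] [[214.2 182.1]]
```

View pics/c2.png

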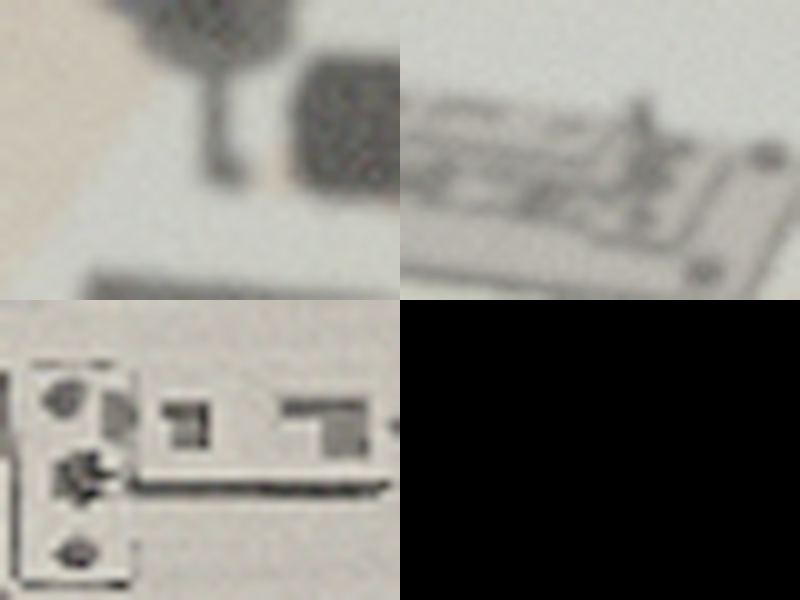

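Panel 1: the toe points right in the image, i.e. towards world +y at a yaw of about 80°. Panel 2: the pin's tip is at scene (218.8,182). I'll carry the puller over the slot and turn it 13° to match the closer.

Emit:
apply_moves:
  steps:
    - [[-0.1, -0.28, 0], 0.03, 255]
    - [[-0.2, -0.57, 0], 0.05, 255]
    - [[-0.293, -0.853, 0], 0.074, 255]
    - [[-0.293, -0.853, 0], 0.074, 255]
  force: 110

```text
time_s: 4.4
ee_pos: [529.4, -100.3, 148.7]
tool_rot: [1.0, 0.021, -0.002, 0.003]
ft_force: [0.2, -1.5, -0.8]
gripper_width: 18.8
grip_force: 107.6
```

Emit:
apply_moves:
  steps:
    - [[-0.1, -0.28, 0], 0, 255]
    - [[-0.2, -0.57, 0], 0, 255]
    - [[-0.293, -0.853, 0], 0, 255]
    - [[-0.293, -0.853, -0.15], 0, 255]
    - [[-0.293, -0.853, -0.32], 0, 255]
    - [[-0.293, -0.853, -0.32], 0, 255]
    - [[-0.293, -0.853, -0.32], 0, 255]

```text
time_s: 5.1
ee_pos: [489.2, -217.8, 100.4]
tool_rot: [1.0, 0.027, -0.002, -0.0]
ft_force: [0.6, -1.0, -0.6]
gripper_width: 18.4
grip_force: 107.8
```

Run:
```python
from crop import *
np.set_printoptions(precision=1,suppress=True)
save('scene','pics/s2.png');save('top','pics/t2.png')
o=r.observe();P=np.array(o['ee_pos']);print(P,o['ft_force'],o['moment'])
tip=P-[0,0,56];print(proj('scene',tip),proj('top',tip))
crop(0,[('pics/s2.png',(180,160,48,36)),('pics/s1.png',(180,160,48,36)),('pics/t2.png',(330,212,64,48)),('pics/s2.png',(150,120,120,90))],'pics/c3.png')
```

```text
[ 490.8 -218.5  102.1] [-0.2 -0.5 -0.2] [ 0.  0. -0.]
[[194.1 178.3]] [[364.2 233.4]]
```

View pics/c3.png

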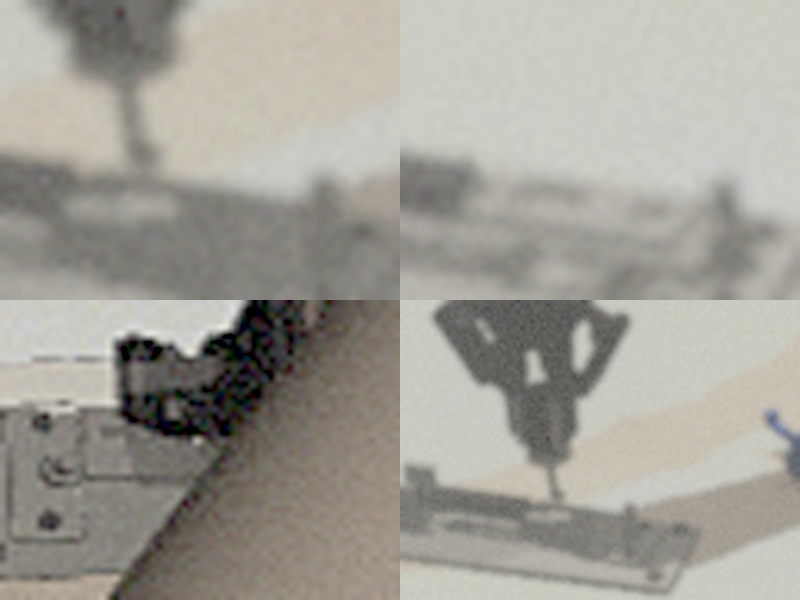

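Panel 1: rod end at scene (196.2,179.8), standing above the slot. Panel 3 (shaded): post and shoulder circle near top (339.5,239). So the earlier grey blob was something else, and the spring is swung slightly off the post's line. I'll check this numerically.

Run:
```python
from h import *
np.set_printoptions(precision=1,suppress=True)
t=((cv2.imread('pics/t0.png').astype(float)+cv2.imread('pics/t1.png'))/2).mean(2)
print('lit cols330-373 rows226-245')
for y in range(226,246):print(y,*['%3d'%v for v in t[y,330:373]])
u=cv2.imread('pics/t2.png').mean(2)
print('shaded')
for y in range(228,248):print(y,*['%2d'%v for v in u[y,328:352]])
s=cv2.imread('pics/s2.png').mean(2);s0=cv2.imread('pics/s1.png').mean(2)
print('scene s1 rows178-192 cols185-226')
for y in range(178,194):print(y,*['%3d'%v for v in s0[y,188:224]])
for a in[(218.8,182)]:
  for b in[(338.1,239.2),(339.5,238.9),(340,238)]:print(b,tri(a,b),tri((216.8,180.5),b),onz('top',b,44))
```

```text
lit cols330-373 rows226-245
226 113 110 109 108 111 110 108 110 109 112 110 108 108 107 106 106 107 104 108 107 105 107 107 103 107 104 103 106 107 105 107 104 107 110 107 106 110 110 105 108 112 107 111
227 112 113 114 115 115 115 114 115 113 113 116 112 111 109 110 112 111 112 112 112 113 109 110 111 110 113 111 113 111 111 108 112 107 110 107 111 106 111 109 108 111 108 109
228 117 116 114  77  73  72  89  92  93  61  54  89 110 113 108 111 109 105 109 110 111 107 105 109 109 110 107 106 106 110 109 110 106 108 105 108 106 107 109 105 110 107 107
229  44 110 112 114 119 119 103  96 112 114 108 115 109  87 109 106 106 109 107 104 108 108 110 110 104 105 107 106 107 106 106 107 105 107 103 107 104 110 107 107 107 110 109
230  33 110 111 110 117  64  48  41  71 108 115 117 117  86 108 110 105 107 108 106 110 110 112 112 108 106 108 113 109 114 111 115 113 114 113 113 112 113 109 106 110  57  77
231  48 111 109 114  63  36  42  46  72 113  62  57  75  82 113 110 114 119 118 119 116 112 111 110 107 110 107  90  86  83  88  84  85  87  85  84  87 104 109 106 112  57  30
232  51 111 107 
[... 6202 characters left out ...]
 75  76  77  75  65  63  64  61  62  72  78  93
193  82  87  82  80  72  67  70  80  89  97  98  99  95  90  88  84  74  64  58  60  69  68  71  79  81  73  70  72  73  74  70  68  76  85  95 100
(338.1, 239.2) (array([ 477.4, -162.1,   38. ]), np.float64(1.3933050062449477)) (array([ 477.8, -164. ,   41.6]), np.float64(6.455915876066751)) [ 476.5 -160.4   44. ]
(339.5, 238.9) (array([ 477.7, -163.7,   38.2]), np.float64(1.7761680072804091)) (array([ 478.1, -165.6,   41.7]), np.float64(3.2982411381636583)) [ 477.2 -163.6   44. ]
(340, 238) (array([ 479.3, -163.9,   39.3]), np.float64(3.4446846600466094)) (array([ 479.7, -165.7,   42.8]), np.float64(1.6269277257584536)) [ 479.3 -164.7   44. ]
```

Emit:
apply_moves:
  steps:
    - [[0, 0, -0.03], 0, 255]
    - [[0, 0, -0.06], 0, 255]
    - [[0, 0, -0.08], 0, 255]
    - [[0, 0, -0.09], 0, 255]
    - [[0, 0, -0.1], 0, 255]
    - [[0, 0, -0.1], 0, 255]

```text
time_s: 5.8
ee_pos: [489.9, -218.5, 86.1]
tool_rot: [1.0, 0.027, -0.0, -0.0]
ft_force: [-0.7, -0.0, -0.6]
gripper_width: 18.9
grip_force: 107.8
```

Emit:
apply_moves:
  steps:
    - [[0, 0, -0.02], 0, 255]
    - [[0, 0, -0.04], 0, 255]
    - [[0, 0, -0.055], 0, 255]
    - [[0, 0, -0.055], 0, 255]

```text
time_s: 6.2
ee_pos: [489.7, -218.4, 77.6]
tool_rot: [1.0, 0.027, -0.0, -0.0]
ft_force: [0.0, 0.6, -0.9]
gripper_width: 18.9
grip_force: 107.8
```

Emit:
apply_moves:
  steps:
    - [[0, 0.02, 0], 0, 255]
    - [[0, 0.035, 0], 0, 255]
    - [[0, 0.05, 0], 0, 255]
    - [[0, 0.05, 0], 0, 255]

```text
time_s: 6.6
ee_pos: [490.2, -210.3, 78.1]
tool_rot: [1.0, 0.028, 0.0, -0.0]
ft_force: [-0.1, -0.5, -1.6]
gripper_width: 18.7
grip_force: 107.8
```

Emit:
apply_moves:
  steps:
    - [[0, 0.007, 0], 0, 255]
    - [[0, 0.014, 0], 0, 255]
    - [[0, 0.02, 0], 0, 255]
    - [[0, 0.02, 0], 0, 255]

```text
time_s: 7.0
ee_pos: [490.1, -207.9, 78.0]
tool_rot: [1.0, 0.027, -0.0, -0.0]
ft_force: [0.2, -0.1, -0.6]
gripper_width: 18.6
grip_force: 107.8
```

Emit:
apply_moves:
  steps:
    - [[0, 0.007, 0], 0, 255]
    - [[0, 0.014, 0], 0, 255]
    - [[0, 0.02, 0], 0, 255]
    - [[0, 0.02, 0], 0, 255]

```text
time_s: 7.4
ee_pos: [490.2, -206.4, 78.3]
tool_rot: [1.0, 0.027, 0.0, 0.001]
ft_force: [-0.3, -2.9, -1.0]
gripper_width: 18.8
grip_force: 107.7
```

Emit:
apply_moves:
  steps:
    - [[0, 0.007, 0.02], 0, 255]
    - [[0, 0.014, 0.04], 0, 255]
    - [[0, 0.02, 0.06], 0, 255]
    - [[0, 0.02, 0.08], 0, 255]
    - [[0, 0.02, 0.1], 0, 255]
    - [[0, 0.02, 0.12], 0, 255]
    - [[0, 0.02, 0.12], 0, 255]

```text
time_s: 8.1
ee_pos: [490.4, -202.6, 96.6]
tool_rot: [1.0, 0.027, 0.0, 0.0]
ft_force: [0.1, -5.5, -2.3]
gripper_width: 19.1
grip_force: 107.6
```

Emit:
apply_moves:
  steps:
    - [[-0.01, 0.02, 0], 0, 255]
    - [[-0.02, 0.04, 0], 0, 255]
    - [[-0.03, 0.06, 0], 0, 255]
    - [[-0.04, 0.08, 0], 0, 255]
    - [[-0.05, 0.1, 0], 0, 255]
    - [[-0.05, 0.105, 0], 0, 255]
    - [[-0.05, 0.105, 0], 0, 255]

```text
time_s: 8.8
ee_pos: [482.9, -190.0, 96.7]
tool_rot: [1.0, 0.026, 0.001, 0.003]
ft_force: [0.9, -10.0, -3.0]
gripper_width: 19.0
grip_force: 107.7
```

Run:
```python
from crop import *
np.set_printoptions(precision=1,suppress=True)
save('scene','pics/s3.png');save('top','pics/t3.png')
o=r.observe();P=np.array(o['ee_pos']);print(P,o['ft_force'],o['moment'])
crop(0,[('pics/s3.png',(190,160,48,36)),('pics/s3.png',(150,130,120,90)),('pics/t3.png',(325,215,48,36)),('pics/t3.png',(310,200,100,75))],'pics/c4.png')
```

```text
[ 483.  -190.2   96.7] [ 0.9 -9.4 -2.6] [-2.5 -0.2  0. ]
```

View pics/c4.png

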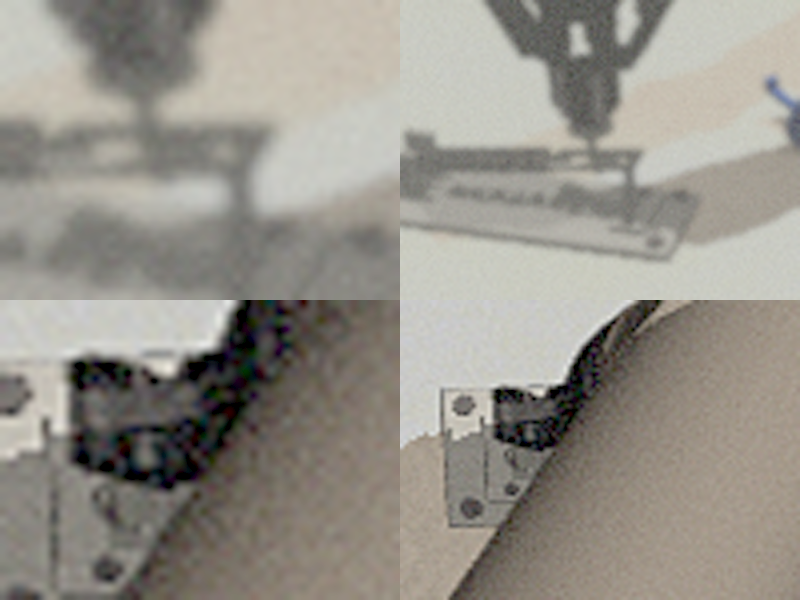

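Scene panel 1: the raised plate's end is at scene col 222.2 and the post at 218.8, which puts the hole near 217.6, about 3 mm short. I'll pull a little more and lower gently.

Emit:
apply_moves:
  steps:
    - [[-0.003, 0.01, 0], 0, 255]
    - [[-0.005, 0.02, 0], 0, 255]
    - [[-0.005, 0.02, -0.01], 0, 255]
    - [[-0.005, 0.02, -0.02], 0, 255]
    - [[-0.005, 0.02, -0.03], 0, 255]
    - [[-0.005, 0.02, -0.04], 0, 255]
    - [[-0.005, 0.02, -0.05], 0, 255]
    - [[-0.005, 0.02, -0.05], 0, 255]

```text
time_s: 9.7
ee_pos: [482.3, -187.8, 89.2]
tool_rot: [1.0, 0.026, 0.001, 0.004]
ft_force: [0.6, -10.5, -2.0]
gripper_width: 18.6
grip_force: 107.7
```

Emit:
apply_moves:
  steps:
    - [[0, 0, -0.01], 0, 255]
    - [[0, 0, -0.02], 0, 255]
    - [[0, 0, -0.03], 0, 255]
    - [[0, 0, -0.04], 0, 255]
    - [[0, 0, -0.05], 0, 255]
    - [[0, 0, -0.06], 0, 255]
    - [[0, 0, -0.06], 0, 255]

```text
time_s: 10.4
ee_pos: [482.6, -187.8, 80.4]
tool_rot: [1.0, 0.026, 0.001, 0.004]
ft_force: [0.6, -10.6, -1.6]
gripper_width: 18.9
grip_force: 107.7
```

Run:
```python
from h import *
np.set_printoptions(precision=1,suppress=True)
save('scene','pics/s4.png')
o=r.observe();print(o['ee_pos'],o['ft_force'],o['moment'])
for f in('s3','s4'):
  s=cv2.imread(f'pics/{f}.png').mean(2);print(f)
  for y in range(172,194):print(y,*['%3d'%v for v in s[y,196:230]])
```

```text
[ 482.6 -187.8   80.5] [  0.4 -10.1  -1.1] [-2.7 -0.2  0. ]
s3
172 116 115 116 115 115 109 110 104  96  86  66  59  71  92 102 114 114 118 114 116 117 116 118 117 119 119 115 117 117 118 116 118 116 119
173 116 114 112 110 107 107 105 109 101  90  71  62  74  90 107 110 111 112 110 111 110 109 109 108 111 109 110 114 119 116 118 118 118 121
174 108 105  97  92  93  94  94  86  90  82  68  59  64  78  91  93  95  92  92  93  92  94  92  93  91  95  99 108 114 119 121 120 121 124
175  95  82  75  69  69  67  70  69  67  66  59  54  54  64  65  66  66  75  68  67  69  67  64  67  72  70  81 102 116 120 125 122 126 123
176  70  65  61  51  60  63  67  72  68  71  60  54  49  54  53  52  56  55  53  61  61  63  54  55  55  62  86 104 120 124 124 123 126 124
177  55  57  59  59  62  78  89  91  91  84  74  56  54  50  54  54  54  54  62  64  73  70  58  56  55  72  96 116 123 125 124 126 122 124
178  66  69  68  70  71  86  95  98  95  89  79  63  57  54  58  56  58  55  57  68  79  77  64  58  63  90 107 121 126 126 126 127 124 125
179  71  76  73  76  79  83  90  82  79  72  65  60  55  
[... 4425 characters left out ...]

189  62  54  57  53  54  56  58  54  54  52  53  54  55  51  60  55  60  61  63  60  60  52  53  48  53  51  53  52  59  64  63  62  59  61
190  61  53  57  55  54  54  56  53  53  60  54  57  51  52  56  60  52  65  61  57  58  56  50  53  50  54  52  59  61  64  61  62  58  61
191  55  59  61  67  64  58  58  54  60  56  53  58  52  54  56  55  52  58  56  54  55  51  56  48  54  52  56  58  64  67  61  57  56  61
192  69  66  71  74  69  59  56  49  62  67  62  57  57  53  50  57  54  53  54  56  56  49  51  48  53  58  63  65  67  65  59  60  59  64
193  84  82  80  77  72  60  58  61  64  70  65  57  55  55  56  62  54  60  55  54  55  52  48  53  58  57  65  60  64  63  58  58  66  61
```

Emit:
apply_moves:
  steps:
    - [[0, -0.007, 0], 0, 255]
    - [[0, -0.014, 0], 0, 255]
    - [[0, -0.02, 0], 0, 255]
    - [[0, -0.02, 0], 0, 255]
    - [[0, -0.02, 0], 0, 255]

```text
time_s: 10.95
ee_pos: [482.7, -189.3, 80.4]
tool_rot: [1.0, 0.027, 0.001, 0.002]
ft_force: [0.0, -7.9, -1.9]
gripper_width: 18.6
grip_force: 108.2
```

Run:
```python
from h import *
np.set_printoptions(precision=1,suppress=True)
for nm,p in dict(far_home=(468.5,-163,34),far_onpin=(468.5,-163,48),slotfar_home=(470,-195,34),slotfar_onpin=(470,-195,45),pintop=(480.5,-163.5,44)).items(): print(nm,proj('scene',p)+[2.1,1.5])
```

```text
far_home [[222.5 183. ]]
far_onpin [[222.  177.9]]
slotfar_home [[209.6 181.3]]
slotfar_onpin [[209.2 177.3]]
pintop [[220.  181.9]]
```

Emit:
apply_moves:
  steps:
    - [[0, -0.007, 0], 0, 255]
    - [[0, -0.014, 0], 0, 255]
    - [[0, -0.02, 0], 0, 255]
    - [[0, -0.02, 0], 0, 255]

```text
time_s: 11.35
ee_pos: [482.7, -189.9, 80.2]
tool_rot: [1.0, 0.027, 0.001, 0.001]
ft_force: [0.6, -4.8, 0.5]
gripper_width: 19.0
grip_force: 108.4
```

Emit:
apply_moves:
  steps:
    - [[0, 0.01, 0], 0, 255]
    - [[0, 0.025, 0], 0, 255]
    - [[0, 0.035, 0], 0, 255]
    - [[0, 0.035, -0.01], 0, 255]
    - [[0, 0.035, -0.02], 0, 255]
    - [[0, 0.035, -0.035], 0, 255]
    - [[0, 0.035, -0.035], 0, 255]

```text
time_s: 12.05
ee_pos: [482.7, -188.2, 75.4]
tool_rot: [1.0, 0.026, 0.002, 0.003]
ft_force: [1.7, -10.0, -1.2]
gripper_width: 19.0
grip_force: 108.3
```

Emit:
apply_moves:
  steps:
    - [[0, -0.01, 0], 0, 255]
    - [[0, -0.02, 0], 0, 255]
    - [[0, -0.03, 0], 0, 255]
    - [[0, -0.04, 0], 0, 255]
    - [[0, -0.05, 0], 0, 255]
    - [[0, -0.06, 0], 0, 255]
    - [[0, -0.07, 0], 0, 255]
    - [[0, -0.07, 0], 0, 255]

```text
time_s: 12.85
ee_pos: [481.0, -192.9, 73.6]
tool_rot: [1.0, 0.028, -0.001, -0.001]
ft_force: [-0.5, -0.6, -0.9]
gripper_width: 18.5
grip_force: 108.3
```

Emit:
apply_moves:
  steps:
    - [[0, -0.01, 0], 0, 255]
    - [[0, -0.02, 0], 0, 255]
    - [[0, -0.035, 0], 0, 255]
    - [[0, -0.035, 0], 0, 255]
    - [[0, -0.035, 0.03], 0, 255]
    - [[0, -0.035, 0.05], 0, 255]
    - [[0, -0.035, 0.05], 0, 255]

```text
time_s: 13.55
ee_pos: [482.4, -200.0, 82.5]
tool_rot: [1.0, 0.027, 0.001, 0.0]
ft_force: [-0.7, 0.4, -1.5]
gripper_width: 18.5
grip_force: 108.3
```

Emit:
apply_moves:
  steps:
    - [[0, 0, 0.02], 0, 255]
    - [[0, 0, 0.04], 0, 255]
    - [[0, 0, 0.06], 0, 255]
    - [[0, 0, 0.08], 0, 255]
    - [[0, 0, 0.08], 0, 255]

```text
time_s: 14.05
ee_pos: [482.2, -200.0, 94.4]
tool_rot: [1.0, 0.027, 0.001, 0.0]
ft_force: [-0.2, 0.1, -1.4]
gripper_width: 18.7
grip_force: 108.3
```

Emit:
apply_moves:
  steps:
    - [[0, 0, 0.06], 0, 255]
    - [[0, 0, 0.15], 0, 255]
    - [[0, 0, 0.3], 0, 255]
    - [[0, 0, 0.38], 0, 255]
    - [[0.29, 0.5, 0.38], -0.05, 255]
    - [[0.29, 0.853, 0.38], -0.074, 255]
    - [[0.29, 0.853, 0.38], -0.074, 255]
    - [[0.29, 0.853, 0.38], -0.074, 255]

```text
time_s: 14.85
ee_pos: [527.4, -62.6, 150.6]
tool_rot: [0.997, -0.082, -0.0, -0.003]
ft_force: [-0.3, 0.8, -0.7]
gripper_width: 18.6
grip_force: 108.4
```

Run:
```python
from crop import *
np.set_printoptions(precision=1,suppress=True)
save('scene','pics/s5.png');save('top','pics/t5.png')
o=r.observe();print(o['ee_pos'],o['ft_force'],o['tool_rot'])
crop(0,[('pics/s5.png',(190,160,48,36)),('pics/s5.png',(130,130,120,90)),('pics/t5.png',(325,215,48,36)),('pics/t5.png',(210,150,200,150))],'pics/c5.png')
```

```text
[525.7 -70.6 151.2] [-0.5 -0.7 -1.3] [ 1.  -0.1  0.   0. ]
```

View pics/c5.png

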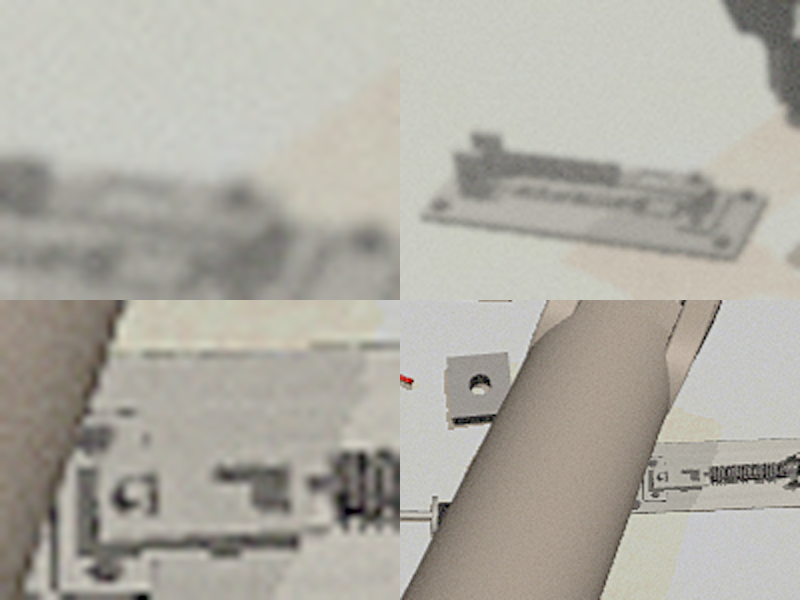

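Panels 1 and 3: the plate lies level with the pin showing in its hole at top (340.6,238.5). Its upper edge runs through scene (217.6,182.2), against 182.4 predicted for home and 178 for resting on the pin top. So it is home and stretched. Now I'll return the puller.

Emit:
apply_moves:
  steps:
    - [[0.12, 0.25, 0], 0, 255]
    - [[0.24, 0.5, 0], 0, 255]
    - [[0.352, 0.725, 0], 0, 255]
    - [[0.352, 0.725, 0], 0, 255]
    - [[0.352, 0.725, -0.15], 0, 255]
    - [[0.352, 0.725, -0.3], 0, 255]
    - [[0.352, 0.725, -0.38], 0, 255]
    - [[0.352, 0.725, -0.38], 0, 255]

```text
time_s: 15.75
ee_pos: [576.4, 35.1, 92.3]
tool_rot: [0.996, -0.09, -0.002, 0.001]
ft_force: [-0.3, -0.2, -1.3]
gripper_width: 18.8
grip_force: 108.4
```

Emit:
apply_moves:
  steps:
    - [[0, 0, -0.04], 0, 255]
    - [[0, 0, -0.08], 0, 255]
    - [[0, 0, -0.12], 0, 255]
    - [[0, 0, -0.14], 0, 255]
    - [[0, 0, -0.15], 0, 255]
    - [[0, 0, -0.16], 0, 255]
    - [[0, 0, -0.16], 0, 255]

```text
time_s: 16.45
ee_pos: [578.1, 36.9, 69.8]
tool_rot: [0.996, -0.089, -0.0, 0.0]
ft_force: [-0.2, -0.7, -1.2]
gripper_width: 18.9
grip_force: 108.4
```

Emit:
apply_moves:
  steps:
    - [[0, 0, -0.006], 0, 255]
    - [[0, 0, -0.012], 0, 255]
    - [[0, 0, -0.018], 0, 255]
    - [[0, 0, -0.018], 0, 255]

```text
time_s: 16.85
ee_pos: [578.3, 36.9, 68.0]
tool_rot: [0.996, -0.089, 0.0, -0.0]
ft_force: [-2.0, 0.2, 5.4]
gripper_width: 18.6
grip_force: 109.3
```

Fz is 5.4 N, so the disc is seated. Release slowly, rise, and clear the view.

Emit:
apply_moves:
  steps:
    - [[0, 0, 0], 0, 190]
    - [[0, 0, 0], 0, 160]
    - [[0, 0, 0], 0, 120]
    - [[0, 0, 0], 0, 60]
    - [[0, 0, 0], 0, 0]
    - [[0, 0, 0], 0, 0]
    - [[0, 0, 0], 0, 0]
    - [[0, 0, 0.05], 0, 0]
    - [[0, 0, 0.2], 0, 0]
    - [[0, 0, 0.4], 0, 0]

```text
time_s: 17.85
ee_pos: [576.9, 37.0, 126.9]
tool_rot: [0.996, -0.089, -0.002, 0.0]
ft_force: [0.7, 0.6, 0.7]
gripper_width: 85.3
grip_force: 0.0
```

Emit:
apply_moves:
  steps:
    - [[0, 0, 0.3], 0, 0]
    - [[0, 0, 0.6], 0, 0]
    - [[-0.3, 0.3, 0.7], 0, 0]
    - [[-0.6, 0.6, 0.7], 0, 0]
    - [[-0.9, 0.9, 0.7], 0, 0]
    - [[-1, 1, 0.7], 0, 0]
    - [[-1, 1, 0.7], 0, 0]
    - [[-1, 1, 0.7], 0, 0]

```text
time_s: 18.65
ee_pos: [426.2, 189.7, 232.5]
tool_rot: [0.996, -0.086, -0.0, -0.001]
ft_force: [0.5, 0.0, 0.7]
gripper_width: 85.6
grip_force: 0.0
```

Run:
```python
from crop import *
save('scene','pics/s6.png');save('top','pics/t6.png')
o=r.observe();print(o['time_s'],o['ee_pos'],o['ft_force'])
crop(0,[('pics/s6.png',(130,150,120,90)),('pics/s6.png',(240,160,120,90)),('pics/t6.png',(320,212,64,48)),('pics/t6.png',(170,100,200,150))],'pics/c6.png')
```

```text
18.75 [428.93959183 185.96140383 232.71310534] [ 0.71565505 -0.62253243 -0.23334923]
```

View pics/c6.png

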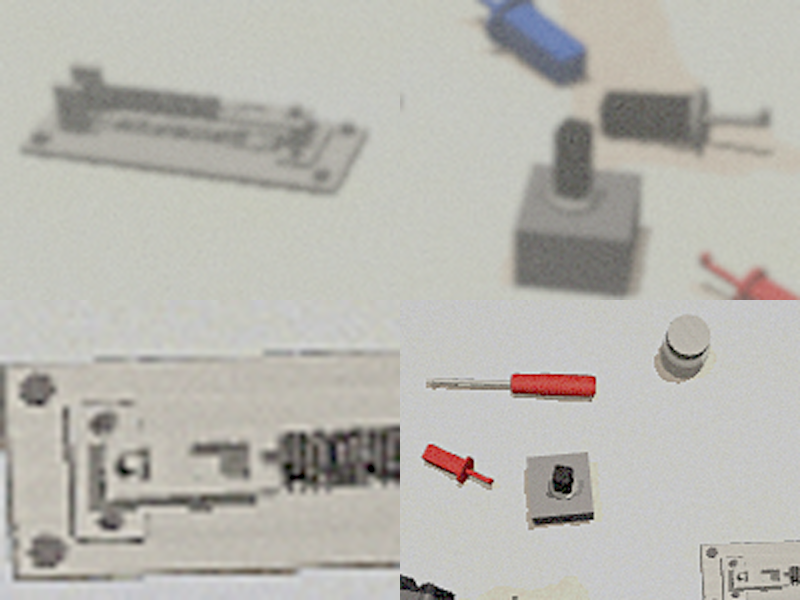

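The final picture shows the plate on the post (pin in the hole at top (341,238)), the spring stretched, and the puller upright in its holder at top (251,190). The gripper is clear of everything, so I'm handing in.

```bash
python3 -c "
from rig import r
print(r.finish_job())"
```

```text
the job is handed in; nothing more can be done
None
```

I handed the job in at about 19 s: the end plate is over the anchor post with the spring stretched, and the puller is unhooked and standing in its holder. Camera views agree to about 2–3 mm that the plate is home on the shoulder, but I did not press on it to confirm. No verdict came back.

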